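# Pack the vaccine carrier for the outreach round

## Task

Pack the open vaccine carrier for an outreach round. First stand the two blue ice packs upright on their long edges, one in each side pocket, then set the little blue-banded vaccine carton upright on the carrier's floor in the middle between them, then lay the grey foam pad, grip uppermost, squarely and centrally across the tops of both packs, and last put the white lid on so that it sits fully down all round. Keep the vaccine carton upright throughout and leave the other cartons and the dropper bottle where they stand.

Things in the scene. Friction and masses are not known exactly. Their poses are not given: they have to be found in the camera images.
- carrier: Open tub, blue shell, white liner, 206 (x) x 212 (y) x 74 mm, stands firm. Origin: underside centre, z up. Floor z=18, inside 160 x 166. Ribs along y (x=+-39, 6 wide, 14 high) make side pockets 38 wide centred at x=+-61 and a middle 72 wide, all 166 long. Round-topped liner rim (8 thick) to z=74; outside it a 15 wide ledge at z=64 bears the lid. A standing pack tops out at z=112.
- pack_a_mid (a point): Darker blue hard ice pack standing on its long edge: 26 mm thick (x), 151 long (y), 94 high (z, up); 0.38 kg. The point is its middle, 47 above its lower edge. Take it across its 26 mm. Goes in either pocket, its y along the carrier's y, either way round.
- pack_b_mid (a point): Lighter blue hard ice pack, else like pack_a: 26 mm thick (x), 151 long (y), 94 high (z, up), 0.38 kg, point in its middle, 47 above its lower edge. Goes in the other pocket.
- vaccine_carton: Small white carton with a blue band, 40 (x) x 60 (y) x 52 mm high, 60 g. Origin: underside centre, z up. Stands in the carrier's middle compartment; any yaw that fits, but with its y along the carrier's x the fingers, closing across its 40 mm, have most room. Its top is then 42 mm below the tops of the packs on either side.
- foam_pad: Stiff light grey foam pad 146 (x) x 110 (y) x 14 mm with six 18 mm vial holes; on top, along y, a grip bar 26 wide (x), 90 long, 26 high: 40 mm in all. Origin: underside centre, z up. Its x (146 mm) must span the carrier's x to lie on both packs; either way round.
- carrier_lid: Deep white lid 206 (x) x 212 (y) x 107 mm, hollow below (inside 184 x 190 x 96 deep), right way up, 0.25 kg. On top a blue grip bar along y, 22 wide (x), 108 long, top at z=139. Origin: centre of the lower edge's plane, z up. On the carrier its y lies along the carrier's y, either way round; its walls pass outside the liner rim with 4 mm play a side.
- plaster_carton: Bystander: white carton with a magenta band, 50 x 82 x 36 mm. Origin: centre of its underside. Leave it.
- needle_carton: Bystander: white carton with a green band, 58 x 106 x 43 mm. Origin: centre of its underside. Leave it.
- dropper_bottle: Bystander: clear dropper bottle with long nozzle, diameter 49, 144 mm high. Origin: centre of its underside. Leave it.
There are look-alikes about, which are no part of the job. Leave any orange or turquoise look-alike of the vaccine_carton alone.

How it is judged:
By the outcome, as a careful person would: the job done as asked, in the order asked, and still so for the second after the job is handed in, with the robot touching nothing.
It also fails if it takes over 128 s, if anything falls off the work surface, if the arm or the gripper's body presses on something with over 40 N, if the wrist force passes 120 N, or if a joint passes its speed limit or range.

## Robot

A 7-joint arm with a two-finger parallel gripper is mounted at the origin on a cart in front of the work surface, level with it; the furniture and walls round the work are solid. World frame = base frame: x ahead of the robot, y to its left, z up, the work surface at z = 0. Lengths are in m, angles in rad, forces in N, time in s.
With the tool pointing down it reaches from about 0.35 to 0.9 m from the base axis. Payload 19.9 kg.
Tool frame: the origin (TCP) lies between the finger pads; the fingertips stand 19 mm ahead of it and the grasp point (between the pads) is the TCP; z points along the fingers, y is the line along which they close (so a half turn about z gives the same grasp; the last joint's range is limited). The gripper opens to 94 mm and grips with 3 to 60 N. Pads are 16 mm wide; open, the fingers measure 119 mm over their backs; the gripper's body (75 mm by 177 mm) begins 78 mm behind the grasp point.
Start: joints at [-1.19, 0.417, -0.01, 1.614, 0.005, 1.111, -0.053], TCP at [0.256, 0.57, 0.224] pointing down, gripper open.
Joint ranges: [-2.81, 2.81], [-0.39, 2.02], [-1.27, 1.25], [0.06, 2.57], [-1.19, 4.33], [0.19, 2], [-2.82, 2.82]. Speed limits (rad/s): [1.89, 1.89, 2.39, 2.39, 3.01, 3.01, 3.01].

## Interface

Orientations are given as a 3x3 rotation matrix whose columns are the frame's x, y, z axes.
In Python, from rig import robot gives the robot as it stands. Calls block until the motion is done:
- robot.move_ptp(position, orientation): joint-space move of the TCP to a pose.
- robot.move_linear(position, velocity=0.15, frame=None, threshold=None): straight line of the TCP; frame=None keeps the orientation; velocity is the mean speed in m/s. With threshold (N) it stops when the force on the tool has changed by that much, and returns True; else False.
- robot.goto_joints(angles): joint-space move.
- robot.gripper_to(opening): finger opening in m; the grip force is fixed at half the most; returns when the fingers have stopped.
- robot.pause(seconds).
- robot.ik(position, orientation): joint angles nearest the present ones, or None.
- robot.get_state(): the state.
- robot.grab_frame(name): name is "scene" or "top" or "wrist"; returns the picture (384x512x3 uint8, red, green, blue); there is no depth.
- robot.camera_info(name): a dict with "fx", "fy", "cx", "cy" (pixels), "rvec" (rotation vector, rad) and "tvec" (3), from world to camera coordinates, as OpenCV has them. Camera axes: x right, y down, z forward; pixel columns grow to the right and rows downward; lengths in m; the calibration is good to about 2 mm. The wrist camera is an equidistant fisheye: a pixel r from the principal point sees the ray r / f radians off the axis. A picture is of the moment at which its call begins: read the wrist's pose just before it. camera_info takes no time and is no camera call; for the wrist camera it gives the pose at the moment of the call.
A pose or a line that the arm cannot do raises robot.PlanningError and nothing moves.
- robot.sign_off(): hands the job in; it is judged then, once.
The state is a dict: "time": time; "qpos": joint angles; "joint_vel": joint speeds; "effort": joint torques, N m; "ee_pos": TCP position; "tool_rot": TCP orientation; "force": force on the tool from outside, world axes, zero at the start; "moment": the same for the moment, N m; "opening": finger opening in m; "grasp_force": force on a finger pad.
Only numpy, scipy, OpenCV 4.12 (cv2) and the standard library are available. Lean on these libraries where they do the work, as an engineer would, in place of code of your own. Each camera call takes 0.05 s, during which the arm holds its last target. There are 200 camera calls.

## Working session

There is one attempt and no reset: what is moved stays moved. The work goes in short steps, each a Python script; the robot and the scene stay as the last script left them, time stands still between calls to the robot, and variables do not carry over. Pictures are saved under pics/ and viewed, at most 14 in all, crops included, and the job is handed in when it is done.

```bash
mkdir -p pics; ls
python3 - <<'E'
from rig import robot
import cv2
for n in ["scene","top"]:
    im=robot.grab_frame(n); cv2.imwrite(f"pics/{n}0.png",cv2.resize(im[:,:,::-1],(800,600),interpolation=cv2.INTER_CUBIC))
    print(n,robot.camera_info(n))
    cv2.imwrite(f"pics/{n}0_raw.png",im[:,:,::-1])
print(robot.get_state())
E
```

```text
pics
scene {'fx': 485.30409878692154, 'fy': 485.30409878692154, 'cx': 258.25402787180286, 'cy': 193.65501667295862, 'rvec': array([ 2.23636556, -1.20217386,  0.39683572]), 'tvec': array([-0.31090272,  0.37704216,  1.22678175])}
top {'fx': 424.91923368467616, 'fy': 424.91923368467616, 'cx': 256.09059631484723, 'cy': 192.50722216567266, 'rvec': array([ 2.09911958, -2.14281115,  0.20208584]), 'tvec': array([-6.97977664e-04,  5.24277130e-01,  1.53377786e+00])}
{'time': 0.1, 'qpos': array([-1.18950559,  0.41793832, -0.01032278,  1.6140914 ,  0.00467281,
        1.11070006, -0.05296755]), 'joint_vel': array([-0.00031089, -0.00096506,  0.00105105, -0.00181898,  0.00018817,
       -0.0003176 ,  0.00108533]), 'effort': array([ 3.31032243e-03, -8.52588058e+01,  6.41675089e-01, -4.26700366e+01,
       -4.87024616e-02,  1.63184723e-02,  1.55981365e-04]), 'ee_pos': array([0.25630448, 0.56968666, 0.22388222]), 'tool_rot': array([[-9.11966461e-01,  4.10264559e-01, -4.07050730e-04],
       [ 4.10264758e-01,  9.11965874e-01, -1.03591247e-03],
       [-5.37817997e-05, -1.11171600e-03, -9.99999381e-01]]), 'force': array([-0.00453097, -0.4715499 ,  0.74293506]), 'moment': array([-0.02030597,  0.02595969,  0.02807649]), 'grasp_force': 0.0, 'opening': 0.09410422564060057}
```

View pics/scene0.png

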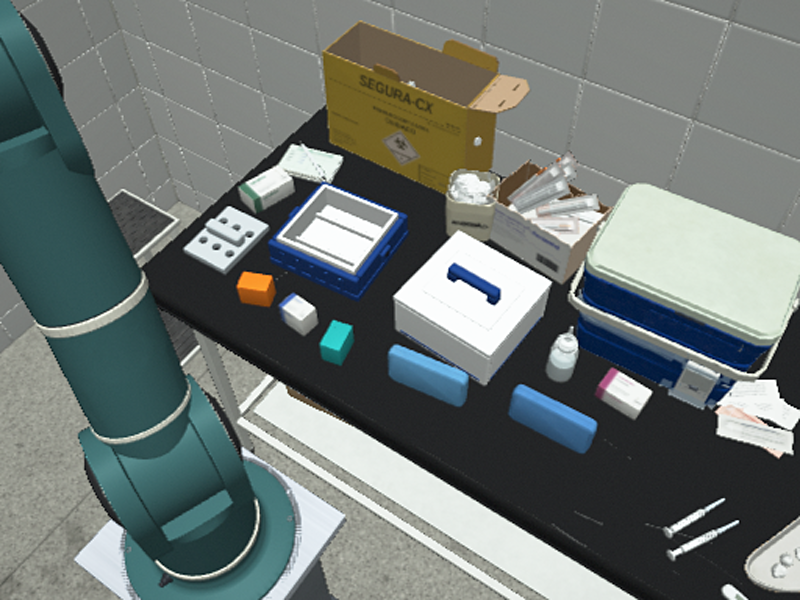

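View pics/top0.png

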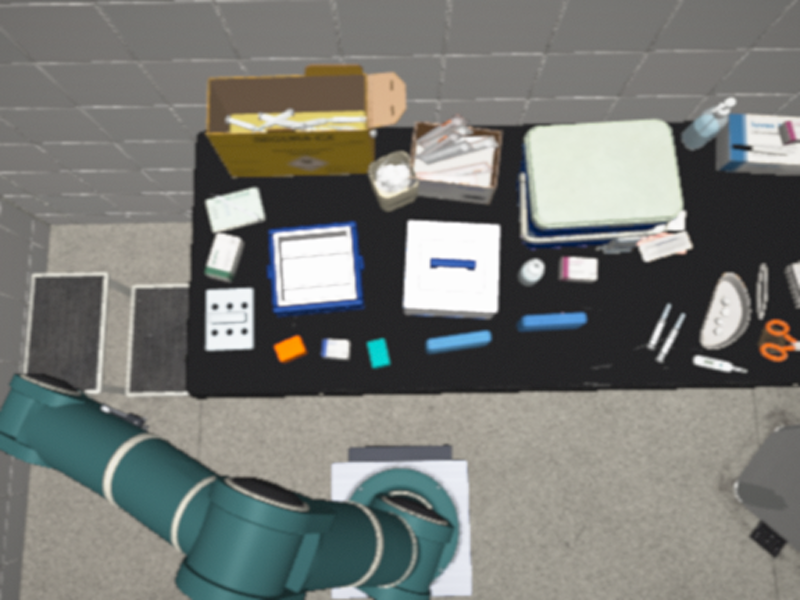

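The vaccine-carton candidates in the top view (800 px) are orange (289,348), white with a blue band (336,349) and turquoise (378,352). The white one fits the description. I'll confirm that in enlarged crops and read corners there.

Run:
```python
import cv2
im=cv2.imread("pics/top0_raw.png")
def crop(x0,y0,x1,y1,s,name):
    c=cv2.resize(im[y0:y1,x0:x1],None,fx=s,fy=s,interpolation=cv2.INTER_CUBIC)
    for x in range(-(-x0//10)*10,x1,10):
        X=int((x-x0+.5)*s); cv2.line(c,(X,0),(X,8),(0,255,255),1); cv2.putText(c,str(x),(X-10,20),0,.4,(0,255,255),1)
        for y in range(-(-y0//10)*10,y1,10):
            Y=int((y-y0+.5)*s); cv2.circle(c,(X,Y),1,(0,255,255),-1)
            if x<x0+10: cv2.putText(c,str(y),(0,Y+4),0,.4,(0,255,255),1)
    cv2.imwrite(name,c)
crop(126,136,256,236,6,"pics/cropL.png"); crop(252,136,382,236,6,"pics/cropR.png")
```

```text
(no output)
```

View pics/cropL.png

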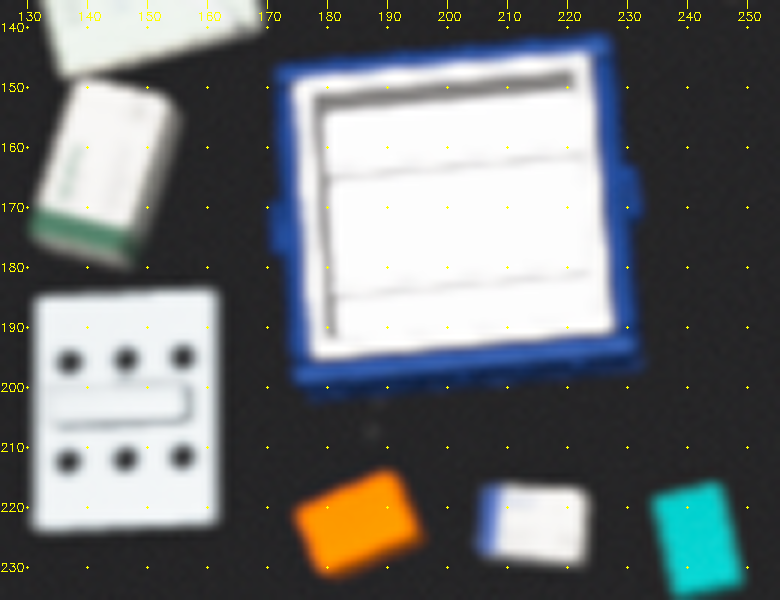

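View pics/cropR.png

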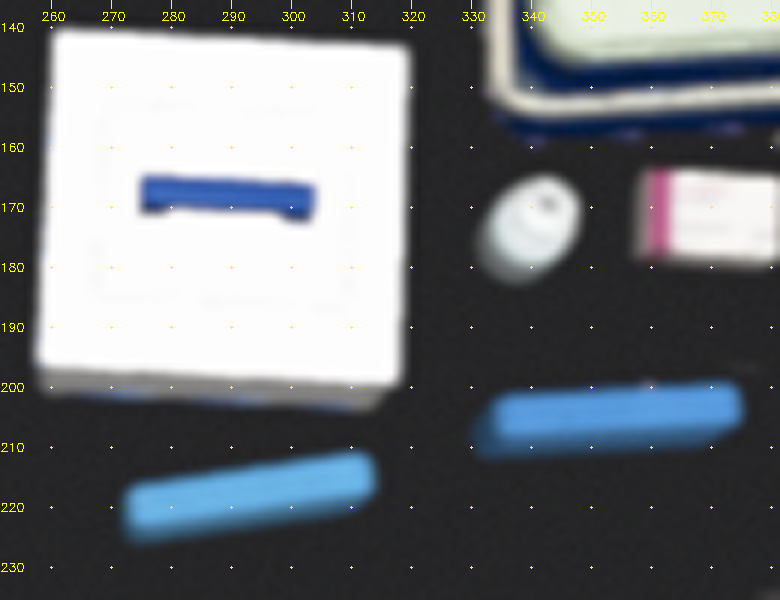

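The crop confirms the white carton with the blue band at raw (214,223). The orange and turquoise cartons are the look-alikes. The corners are readable, so I'll compute poses from them.

```bash
cat > h.py <<'E'
import numpy as np, cv2
from scipy.optimize import least_squares
from rig import robot
def unproj(name,px,z):
    c=robot.camera_info(name); R=cv2.Rodrigues(np.array(c["rvec"]))[0]; t=np.array(c["tvec"])
    d=R.T@np.array([(px[0]-c["cx"])/c["fx"],(px[1]-c["cy"])/c["fy"],1]); o=-R.T@t
    return (o+d*(z-o[2])/d[2])[:2]
def fit(pts,z,wx,wy):
    """px order TL,TR,BR,BL in top picture (up=+x, left=+y) -> x,y,yaw,rms mm"""
    W=np.array([unproj("top",p,z) for p in pts]); L=np.array([[1,1],[1,-1],[-1,-1],[-1,1]])*[wx/2,wy/2]
    def f(q):
        c,s=np.cos(q[2]),np.sin(q[2]); return (L@np.array([[c,s],[-s,c]])+q[:2]-W).ravel()
    r=least_squares(f,[*W.mean(0),0]); return r.x, 1e3*np.sqrt(np.mean(r.fun**2)), W
E
python3 - <<'E'
from h import *
np.set_printoptions(precision=4,suppress=True)
D=dict(rim=([(174,148.5),(223.5,144.5),(227.5,190.5),(178,195.5)],.072,.176,.182),
ledge=([(171,147),(227,142),(232,194),(175,199)],.064,.206,.212),
lid=([(260,140.5),(319.5,143),(318,199.5),(257.5,196.5)],.107,.206,.212),
b=([(272,217),(312,211),(314,217),(273.5,223)],.094,.026,.151),
a=([(334,202),(373,200),(375,206),(335,208)],.094,.026,.151),
foam=([(131,184.5),(161.3,184),(162,222.5),(131.5,224)],.014,.146,.110),
vac=([(206,216.5),(223,217),(222.5,229),(205.5,227.5)],.052,.04,.06))
for k,v in D.items():
    q,r,W=fit(*v); d=np.linalg.norm(W-np.roll(W,1,0),axis=1); print(k,q,np.degrees(q[2]),'rms',r,'sides',d)
print("bar",unproj("top",(289.5,167.8),.139),unproj("top",(332,168),.1))
w=robot.camera_info("wrist");R=cv2.Rodrigues(np.array(w["rvec"]))[0];s=robot.get_state()
T=s["tool_rot"];print({k:w[k] for k in("fx","cx","cy")},"cam in tool",T.T@(-R.T@w["tvec"]-s["ee_pos"]),"\n",T.T@R.T)
E
```

```text
rim [0.6113 0.1923 0.0797] 4.566487299263667 rms 1.7212602332684173 sides [0.1806 0.1862 0.1771 0.1825]
ledge [0.6106 0.1915 0.0786] 4.500748818788981 rms 2.0558659005634534 sides [0.2005 0.212  0.2013 0.2107]
lid [ 0.5957 -0.1316 -0.0687] -3.9390153313523006 rms 2.5599839175752566 sides [0.2096 0.2187 0.2109 0.2168]
b [ 0.4236 -0.1414  0.1311] 7.509042838319295 rms 2.3775458417028403 sides [0.0222 0.1454 0.0227 0.1468]
a [ 0.4662 -0.364   0.0343] 1.9653775739916652 rms 3.500086221541801 sides [0.0221 0.1411 0.0227 0.1443]
foam [0.497  0.4056 0.0322] 1.846269117377012 rms 2.746066081801227 sides [0.1523 0.1161 0.1485 0.1147]
vac [ 0.4148  0.1445 -0.0688] -3.940942751068852 rms 1.4925232178819268 sides [0.0406 0.0627 0.0443 0.0627]
bar [ 0.5939 -0.1319] [ 0.5998 -0.2901]
{'fx': 297.3186396354542, 'cx': 255.56706111772343, 'cy': 192.01445457494376} cam in tool [ 0.0744  0.0002 -0.1595] 
 [[ 0.     -0.9661 -0.2582]
 [ 1.     -0.0001  0.0003]
 [-0.0003 -0.2582  0.9661]]
```

```bash
cat >> h.py <<'E'
def Rt(phi):
    c,s=np.cos(phi),np.sin(phi); return np.array([[-s,c,0],[c,s,0],[0,0,-1.]])
def wgrab(name):
    w=robot.camera_info("wrist"); im=robot.grab_frame("wrist"); np.save(f"pics/{name}.npy",np.r_[w["fx"],w["cx"],w["cy"],np.ravel(w["rvec"]),np.ravel(w["tvec"])])
    cv2.imwrite(f"pics/{name}_raw.png",im[:,:,::-1]); cv2.imwrite(f"pics/{name}.png",cv2.resize(im[:,:,::-1],(800,600),interpolation=cv2.INTER_CUBIC))
def wun(name,p8,z):
    "800x600 picture pixel -> world xy at height z"
    w=np.load(f"pics/{name}.npy"); u=np.array([(p8[0]+.5)/1.5625-.5-w[1],(p8[1]+.5)/1.5625-.5-w[2]]); r=np.hypot(*u); th=r/w[0]
    d=np.r_[np.sin(th)*u/max(r,1e-9),np.cos(th)]; R=cv2.Rodrigues(w[3:6])[0]; o=-R.T@w[6:9]; d=R.T@d
    return (o+d*(z-o[2])/d[2])[:2]
def rep(t=""):
    s=robot.get_state(); print(t,"t=%.1f"%s["time"],"p",s["ee_pos"].round(4),"F",s["force"].round(1),"open %.4f"%s["opening"],"gf %.1f"%s["grasp_force"],"q",s["qpos"].round(2))
E
python3 - <<'E'
from h import *
robot.move_ptp([.611,.14,.32],Rt(.08)); rep("carrier"); wgrab("w_car")
robot.move_ptp([.466,-.364,.25],Rt(.034)); rep("a"); wgrab("w_a")
E
```

```text
carrier t=2.1 p [0.6106 0.1415 0.3197] F [-0.2  0.5 -0.1] open 0.0942 gf 0.0 q [-0.62  0.38  0.46  1.5  -0.17  1.3  -0.05]
a t=4.1 p [ 0.4668 -0.3632  0.25  ] F [-0.7 -0.   0.1] open 0.0940 gf 0.0 q [-0.06  0.46  0.9   1.69 -0.38  1.18  0.98]
```

View pics/w_car.png

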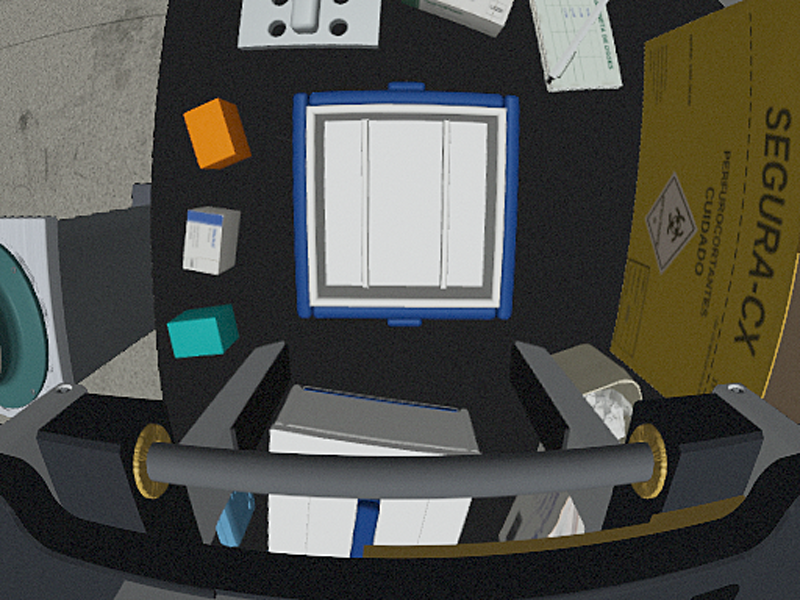

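View pics/w_a.png

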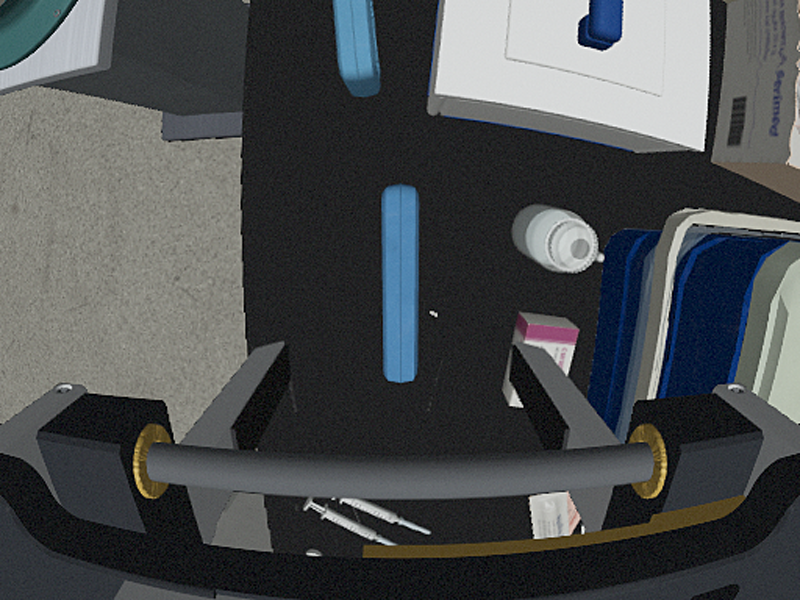

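The wrist view of the carrier has rim outer corners near (307,107), (505,105), (500,306), (308,311) and floor corners near (325,121), (488,122), (486,287), (327,288). In the second view, pack_a's top runs from (401,185) to (401,382), x 383–418.

Run:
```python
from h import *
np.set_printoptions(precision=4,suppress=True)
def f(n,P,z):
    W=np.array([wun(n,p,z) for p in P]); # TL TR BR BL image, up=+y,right=+x
    up=(W[0]+W[1]-W[2]-W[3]); print(n,"c",W.mean(0),"yaw",np.degrees(np.arctan2(-up[0],up[1])),"sides",np.linalg.norm(W-np.roll(W,1,0),axis=1))
f("w_car",[(307,107),(505,105),(500,306),(308,311)],.070)
f("w_car",[(293,94),(519,97),(511,318),(298,318)],.064)
f("w_car",[(325,121),(488,122),(486,287),(327,288)],.018)
f("w_car",[(365,121),(446,122),(445,287),(367,287)],.032)
f("w_a",[(383,188),(418,188),(417,380),(384,380)],.092)
```

```text
w_car c [0.6118 0.1918] yaw 4.184450943733426 sides [0.1859 0.1741 0.1835 0.1785]
w_car c [0.6122 0.192 ] yaw 4.411209823989262 sides [0.2085 0.2027 0.2065 0.2028]
w_car c [0.6139 0.1916] yaw 4.817902182579919 sides [0.1696 0.1607 0.168  0.1638]
w_car c [0.6128 0.1918] yaw 4.985758491299398 sides [0.1623 0.0768 0.1615 0.0773]
w_a c [ 0.4681 -0.3645] yaw 2.0671918293420246 sides [0.1405 0.0237 0.1405 0.0247]
```

```bash
cat >> h.py <<'E'
C=np.array([.6122,.1918]); CY=.080
def car(x,y): return C+np.array([x*np.cos(CY)-y*np.sin(CY),x*np.sin(CY)+y*np.cos(CY)])
def pick(x,y,phi,z,op,ztrav,vel=.15):
    robot.move_ptp([x,y,z+.08],Rt(phi)); robot.gripper_to(op)
    if robot.move_linear([x,y,z],vel,threshold=15): rep("CONTACT on descent"); raise SystemExit
    robot.gripper_to(0.0); rep("gripped"); robot.move_linear([x,y,ztrav],.2); rep("lifted")
def place(x,y,phi,z,op,ztrav,zfast=.02,thr=6):
    robot.move_ptp([x,y,ztrav],Rt(phi)); robot.move_linear([x,y,z+zfast],.15); robot.pause(.2)
    hit=robot.move_linear([x,y,z-.004],.04,threshold=thr); rep(f"down hit={hit} want z={z}"); 
    robot.pause(.2); robot.gripper_to(op); rep("released"); robot.move_linear([x,y,ztrav],.2)
E
python3 - <<'E'
from h import *
for p in [(612,360),(640,50),(632,150),(612,330)]: print(wun("w_car",p,0), wun("w_car",p,.15))
print(car(.061,0),car(-.061,0))
for z in (.3,.097): print(robot.ik([*car(.061,0),z],Rt(CY)),robot.ik([*car(-.061,0),z],Rt(CY)))
pick(.468,-.3645,.035,.079,.06,.30)
E
```

```text
[0.87538696 0.0357109 ] [0.79083571 0.09219256]
[0.86031113 0.40064379] [0.78047934 0.34288408]
[0.85720561 0.28115731] [0.77834599 0.26080256]
[0.86625421 0.07320985] [0.78456195 0.11795256]
[0.6730049 0.1966748] [0.5513951 0.1869252]
[-0.83494393  0.63242937  0.84749796  1.3253177  -0.46761819  1.38626858
  0.07769814] [-1.02284974  0.36472848  0.83767851  1.65211243 -0.28291638  1.2516124
 -0.0481291 ]
[-0.79722814  0.80641333  0.74376592  1.51924748 -0.59727388  1.05315644
  0.17441464] [-0.96203104  0.62520364  0.78507602  1.84661151 -0.55487193  0.9031394
  0.16540527]
gripped t=6.6 p [ 0.4681 -0.3645  0.0791] F [0.3 1.3 3.4] open 0.0254 gf 30.0 q [ 0.06  0.66  0.75  1.83 -0.57  0.88  1.11]
lifted t=7.9 p [ 0.4677 -0.3641  0.299 ] F [ 0.  -0.3 -3.5] open 0.0261 gf 30.0 q [-0.08  0.42  0.93  1.63 -0.35  1.27  0.95]
```

Run:
```python
from h import *
place(*car(.061,0),CY,.097,.05,.30)
robot.move_ptp([.4236,-.1414,.25],Rt(.131)); wgrab("w_b"); rep()
```

```text
down hit=True want z=0.097 t=12.1 p [0.6726 0.1967 0.0966] F [ 1.3 -0.3  2. ] open 0.0254 gf 30.0 q [-0.81  0.81  0.76  1.52 -0.61  1.06  0.18]
released t=12.9 p [0.6723 0.1967 0.0967] F [-0.5  0.3 -1.1] open 0.0502 gf 0.0 q [-0.81  0.81  0.76  1.52 -0.61  1.06  0.18]
 t=15.6 p [ 0.4244 -0.141   0.2503] F [-0.7  1.7  0.4] open 0.0498 gf 0.0 q [-0.87  0.12  1.21  2.03 -0.13  1.07  0.53]
```

View pics/w_b.png

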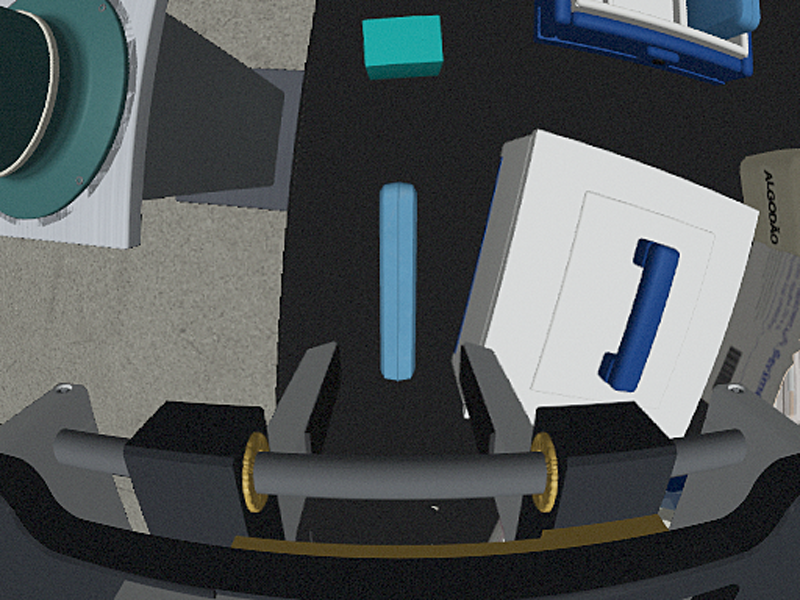

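Pack_b's top spans (380,186)–(416,186) to (382,378)–(414,378). The lid's grip bar is also visible near (641,317).

Run:
```python
from h import *
W=np.array([wun("w_b",p,.092) for p in [(380,186),(416,186),(414,378),(382,378)]]);c=W.mean(0);up=W[0]+W[1]-W[2]-W[3];yaw=np.arctan2(-up[0],up[1]);print(c,yaw)
pick(*c,yaw,.079,.06,.30)
place(*car(-.061,0),CY,.097,.05,.30)
robot.goto_joints([-1.19,0.417,-0.01,1.614,0.005,1.111,-0.053])
robot.move_ptp([.6122,.14,.32],Rt(.08)); wgrab("w_car2"); rep()
robot.move_ptp([.4148,.10,.25],Rt(-.0688)); wgrab("w_v"); rep()
```

```text
[ 0.42400658 -0.14129866] 0.13114130306442714
gripped t=17.8 p [ 0.4241 -0.1412  0.0791] F [-0.8  1.9  5.6] open 0.0258 gf 30.0 q [-0.52  0.48  0.93  2.18 -0.58  0.74  0.94]
lifted t=19.1 p [ 0.4235 -0.1413  0.2992] F [-0.4 -0.3 -4.1] open 0.0260 gf 30.0 q [-0.94 -0.01  1.2   1.96  0.02  1.19  0.39]
down hit=True want z=0.097 t=22.4 p [0.551  0.1869 0.0963] F [1.6 1.2 0.1] open 0.0258 gf 30.0 q [-0.94  0.61  0.75  1.85 -0.53  0.89  0.14]
released t=23.2 p [0.5507 0.1869 0.0966] F [-0.8  0.3 -0.1] open 0.0499 gf 0.0 q [-0.94  0.61  0.75  1.85 -0.53  0.89  0.14]
 t=28.3 p [0.6119 0.1413 0.3197] F [ 0.1  0.5 -0.7] open 0.0499 gf 0.0 q [-0.62  0.38  0.46  1.5  -0.17  1.31 -0.05]
 t=29.2 p [0.4163 0.1005 0.2507] F [0.7 0.4 0.2] open 0.0502 gf 0.0 q [-0.8   0.02  0.5   2.06 -0.01  1.07 -0.36]
```

View pics/w_car2.png

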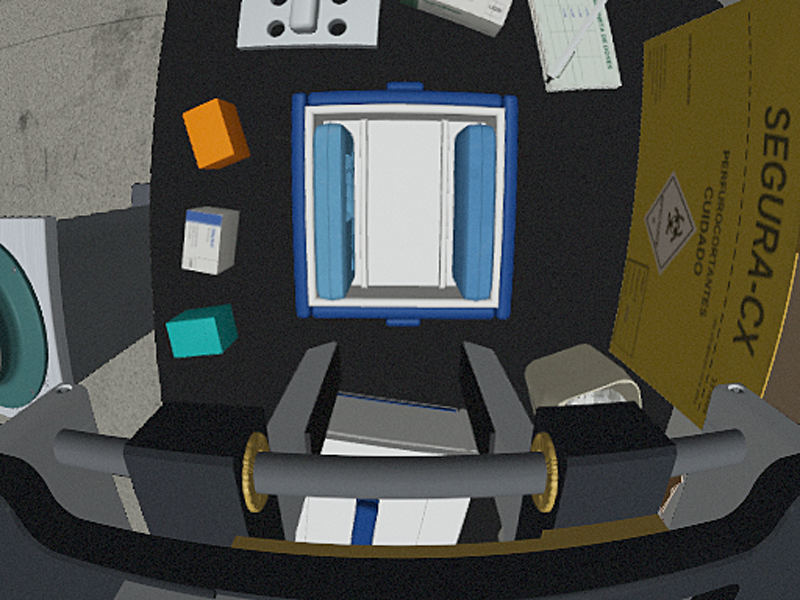

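View pics/w_v.png

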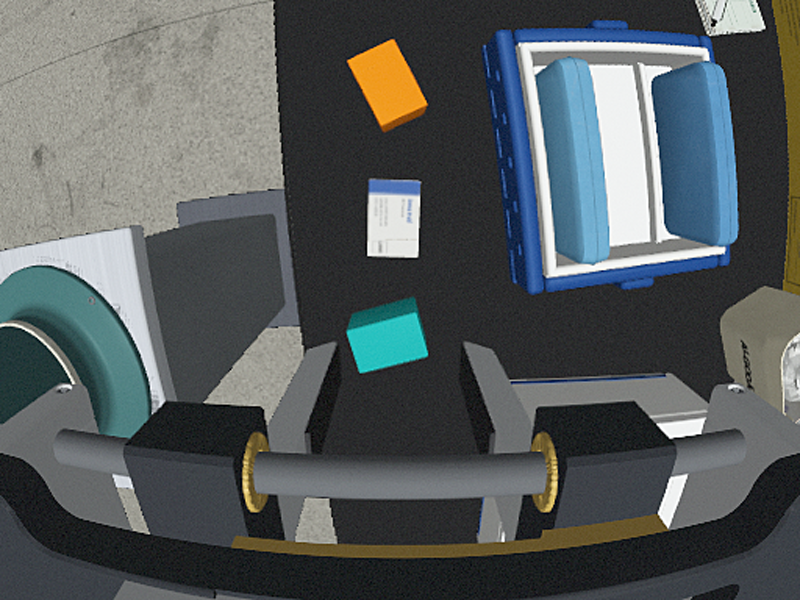

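Both packs stand upright in their pockets, at (335,210) and (473,210). In the second view the carton's top corners are (369,179), (421,181), (418,258), (367,256).

Run:
```python
from h import *
W=np.array([wun("w_v",p,.052) for p in [(369,179),(421,181),(418,258),(367,256)]]);c=W.mean(0);up=W[0]+W[1]-W[2]-W[3];yaw=np.arctan2(-up[0],up[1]);print(c,yaw,np.linalg.norm(W-np.roll(W,1,0),axis=1))
pick(*c,yaw,.036,.065,.27)
for p in (CY+np.pi/2,CY-np.pi/2): print(robot.ik([*C,.27],Rt(p)),robot.ik([*C,.054],Rt(p)))
```

```text
[0.4153487  0.14510986] -0.10185145919651266 [0.06004575 0.03973452 0.06006043 0.03991274]
gripped t=31.5 p [0.4155 0.1453 0.0364] F [-1.3 -1.1  8. ] open 0.0402 gf 30.0 q [-0.73  0.42  0.38  2.21 -0.29  0.56 -0.23]
lifted t=32.8 p [0.4149 0.1449 0.2691] F [ 0.4 -0.9 -1.1] open 0.0399 gf 30.0 q [-0.88  0.02  0.49  2.01 -0.01  1.12 -0.49]
[-0.61973008  0.4287546   0.37018752  1.52695902 -0.16109283  1.21605563
  1.42675259] [-0.5272858   0.65286798  0.24274258  1.69566151 -0.20152156  0.81757083
  1.45656858]
[-0.81171834  0.47465858  0.65162834  1.53379529 -0.29805127  1.23424338
 -1.60529477] [-0.75931456  0.71867521  0.57771596  1.70414265 -0.49087932  0.86752902
 -1.46112771]
```

Run:
```python
from h import *
place(*C,CY+np.pi/2,.054,.06,.27,thr=4)
robot.move_ptp([.497,.36,.25],Rt(.032)); rep(); wgrab("w_f")
```

```text
down hit=True want z=0.054 t=36.7 p [0.612  0.1917 0.0537] F [-0.1  0.5  1.2] open 0.0400 gf 30.0 q [-0.57  0.66  0.3   1.7  -0.25  0.82  1.5 ]
released t=37.4 p [0.6118 0.1918 0.0543] F [-0.1  0.4 -0.5] open 0.0597 gf 0.0 q [-0.57  0.66  0.3   1.7  -0.25  0.82  1.5 ]
 t=40.3 p [0.4972 0.3596 0.2499] F [ 0.2 -0.2 -0.3] open 0.0596 gf 0.0 q [-1.14  0.43  0.63  1.63 -0.27  1.17 -0.42]
```

View pics/w_f.png

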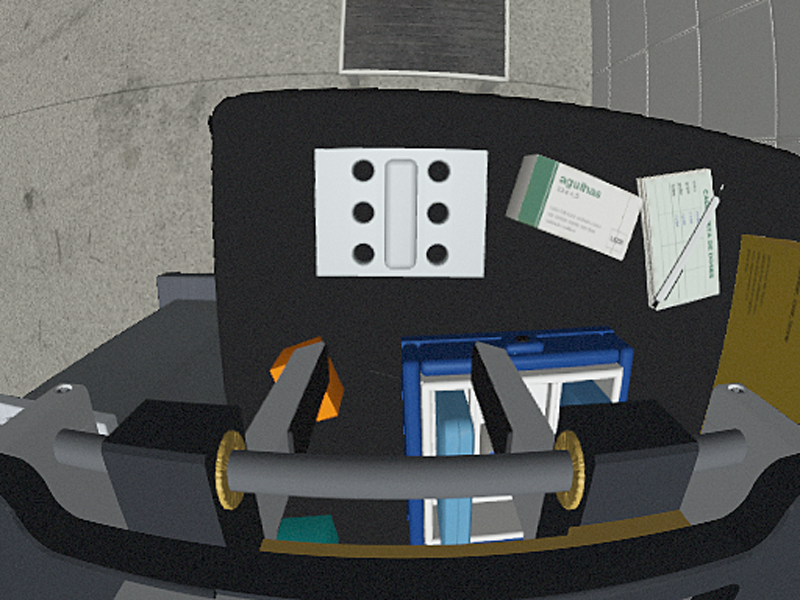

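The foam pad's top corners are (315,149), (488,151), (485,277), (317,276), and its grip runs along y at (401,214).

Run:
```python
from h import *
for z,P in ((.014,[(315,149),(488,151),(485,277),(317,276)]),(.040,[(385,158),(417,160),(416,270),(385,270)])):
    W=np.array([wun("w_f",p,z) for p in P]);c=W.mean(0);up=W[0]+W[1]-W[2]-W[3];yaw=np.arctan2(-up[0],up[1]);print(c,yaw,np.linalg.norm(W-np.roll(W,1,0),axis=1))
    if z==.014: f=(*c,yaw)
    else: g=c
print(robot.ik([f[0],f[1],.036],Rt(f[2])))
pick(f[0],f[1],f[2],.036,.05,.30)
robot.move_ptp([.6122,.1,.34],Rt(CY)); rep(); wgrab("w_chk")
```

```text
[0.4977502  0.40560101] 0.0289666886381978 [0.11054509 0.14659894 0.10980541 0.14772607]
[0.49721384 0.40583085] 0.028245497999326505 [0.09003391 0.02513369 0.08844999 0.02512073]
[-1.08618203  0.72590557  0.49899916  1.70621879 -0.44719298  0.82507022
 -0.35556569]
gripped t=42.6 p [0.4978 0.4058 0.0364] F [-1.2  0.1  6.2] open 0.0257 gf 30.0 q [-1.08  0.72  0.5   1.71 -0.44  0.82 -0.36]
lifted t=44.0 p [0.4974 0.4054 0.299 ] F [ 0.6  0.5 -0.9] open 0.0257 gf 30.0 q [-1.18  0.45  0.63  1.49 -0.27  1.29 -0.49]
 t=45.3 p [0.612  0.1017 0.3396] F [-0.1  1.3 -0.7] open 0.0256 gf 30.0 q [-0.75  0.4   0.75  1.49 -0.28  1.35  0.1 ]
```

View pics/w_chk.png

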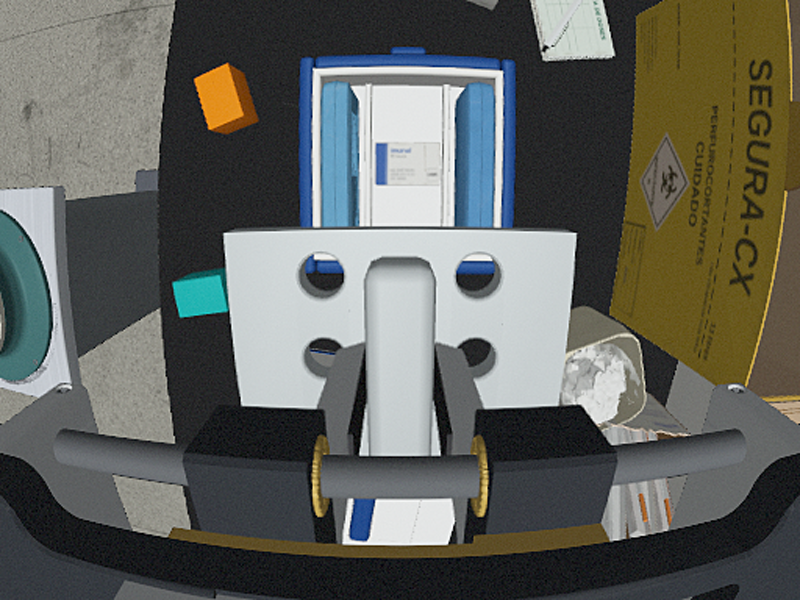

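The carton stands upright in the middle at (408,164), and the pad hangs level and square in the gripper. Next I'll place the pad and look at the lid.

Run:
```python
from h import *
place(*C,CY,.148,.045,.30,thr=4)
robot.move_ptp([.6122,.12,.34],Rt(CY)); wgrab("w_pad")
robot.move_ptp([.595,-.19,.34],Rt(-.068)); rep(); wgrab("w_lid")
a=cv2.imread("pics/w_pad_raw.png")[20:260,150:390]; cv2.imwrite("pics/padcrop.png",cv2.resize(a,(600,600),interpolation=cv2.INTER_CUBIC))
```

```text
down hit=True want z=0.148 t=47.6 p [0.6119 0.1918 0.1472] F [0.9 0.1 0.4] open 0.0257 gf 30.0 q [-0.8   0.6   0.64  1.66 -0.41  1.02  0.05]
released t=48.3 p [0.6118 0.1918 0.1477] F [ 0.6 -0.5  0.8] open 0.0449 gf 0.0 q [-0.8   0.6   0.64  1.66 -0.41  1.02  0.05]
 t=50.8 p [ 0.5957 -0.1881  0.3397] F [0.1 0.4 0.1] open 0.0450 gf 0.0 q [-0.35  0.44  0.86  1.48 -0.34  1.37  0.47]
```

View pics/padcrop.png

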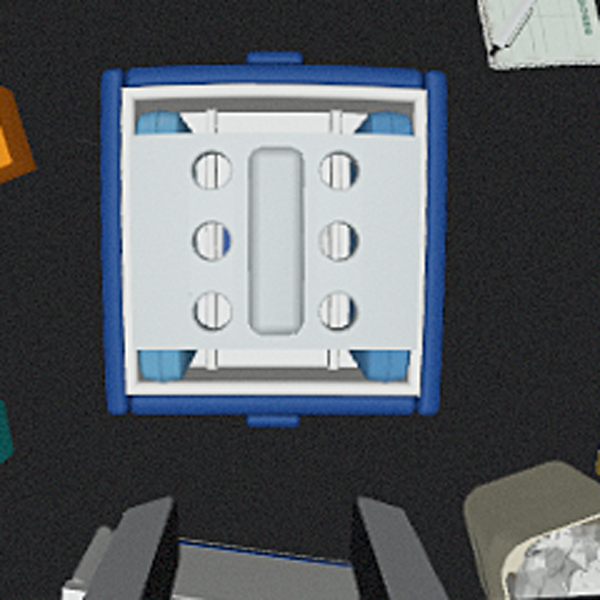

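View pics/w_lid.png

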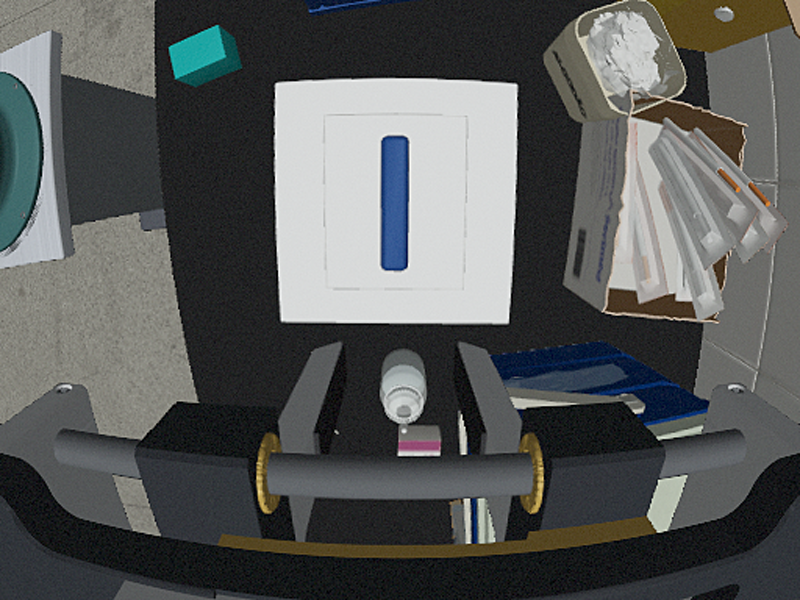

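The pad lies square and central on both packs. The lid's bar top corners are (382,136), (410,136), (408,270), (381,270), and its top corners (275,83), (517,84), (509,324), (280,321).

Run:
```python
from h import *
def f(n,P,z):
    W=np.array([wun(n,p,z) for p in P]); up=W[0]+W[1]-W[2]-W[3]; r=(*W.mean(0),np.arctan2(-up[0],up[1])); print(n,np.round(r,4),np.linalg.norm(W-np.roll(W,1,0),axis=1).round(4)); return r
cv=lambda P:[(((x+.5)/2.5-.5+150+.5)*1.5625-.5,((y+.5)/2.5-.5+20+.5)*1.5625-.5) for x,y in P]
f("w_pad",cv([(101,72),(445,72),(439,414),(108,414)]),.064)
f("w_pad",cv([(121,86),(426,87),(421,394),(126,396)]),.071)
b=f("w_lid",[(382,136),(410,136),(408,270),(381,270)],.139)
l=f("w_lid",[(275,83),(517,84),(509,324),(280,321)],.107)
yaw=(b[2]+2*l[2])/3
pick((b[0]+l[0])/2,(b[1]+l[1])/2,yaw,.130,.05,.33,.1)
```

```text
w_pad [0.6121 0.192  0.0808] [0.2072 0.2021 0.2078 0.2028]
w_pad [0.612  0.193  0.0792] [0.1835 0.1754 0.1822 0.1761]
w_lid [ 0.5965 -0.1319 -0.0775] [0.105  0.0214 0.1049 0.0213]
w_lid [ 0.5958 -0.1327 -0.0724] [0.211  0.2058 0.2122 0.2071]
gripped t=53.3 p [ 0.5962 -0.1323  0.1302] F [-1.9  1.4  2.9] open 0.0217 gf 30.0 q [-0.37  0.6   0.74  1.75 -0.48  0.98  0.49]
lifted t=54.5 p [ 0.5958 -0.1321  0.3289] F [-0.1 -0.3 -2.9] open 0.0217 gf 30.0 q [-0.46  0.41  0.86  1.54 -0.32  1.34  0.36]
```

Run:
```python
from h import *
x,y=C+[0,.0003]
robot.move_ptp([x,y,.335],Rt(CY)); rep()
robot.move_linear([x,y,.215],.12); robot.pause(.2); rep()
h=robot.move_linear([x,y,.191],.03,threshold=6); robot.pause(.2); rep(f"hit {h}")
```

```text
t=55.7 p [0.6126 0.19   0.3351] F [-0.1 -0.4 -2.4] open 0.0219 gf 30.0 q [-0.9   0.46  0.8   1.45 -0.33  1.37 -0.01]
 t=57.1 p [0.6124 0.1921 0.2155] F [ 0.3  0.1 -3.4] open 0.0215 gf 30.0 q [-0.87  0.55  0.75  1.6  -0.4   1.15  0.05]
hit True t=57.9 p [0.612  0.1921 0.1939] F [-1.6 -0.2  4. ] open 0.0220 gf 30.0 q [-0.87  0.57  0.74  1.62 -0.42  1.11  0.06]
```

The lid's lower edge is at about 0.064, which is ledge height, so it has seated. I'll release it, back off and check.

Run:
```python
from h import *
robot.gripper_to(.045); rep(); x,y=C; robot.move_linear([x,y,.33],.15)
robot.move_ptp([.45,-.2,.4],Rt(0.)); robot.pause(.3); rep()
s=robot.grab_frame("scene")[:,:,::-1]; t=robot.grab_frame("top")[:,:,::-1]
a=cv2.resize(s[90:240,110:310],(800,600),interpolation=cv2.INTER_CUBIC)[:, :]
b=cv2.resize(t[110:250,120:390],(400,207),interpolation=cv2.INTER_CUBIC)
a=cv2.resize(a,(520,390)); o=np.zeros((600,520,3),np.uint8); o[:390]=a; o[392:599,:400]=b; cv2.imwrite("pics/final.png",o)
```

```text
t=58.5 p [0.6116 0.1921 0.1935] F [0.1 0.  0.2] open 0.0452 gf 0.0 q [-0.87  0.57  0.74  1.62 -0.42  1.11  0.06]
 t=61.5 p [ 0.4502 -0.1997  0.3999] F [-0.2 -0.1  0.4] open 0.0452 gf 0.0 q [-0.77  0.09  1.22  1.7  -0.08  1.41  0.46]
```

View pics/final.png

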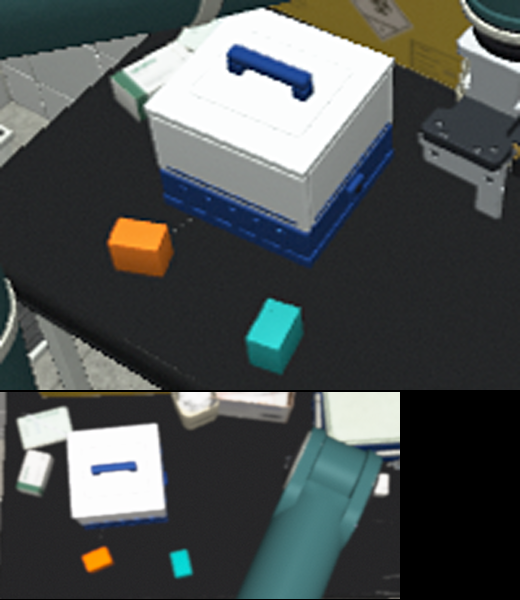

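The lid sits evenly on the shell all round, with its corners at (150,112), (393,68) and (308,225). The look-alikes haven't been touched.

```bash
python3 -c "
from rig import robot
print(robot.sign_off())"
```

```text
the job is handed in; nothing more can be done
None
```

The vaccine carrier is packed in the order asked, with the lid fully down all round, and handed in at about 62 s of the 128 s allowed; the other cartons and the dropper bottle were left alone.

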